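# Sort the tagged canisters and set out the scrap tray

### The arm

A 6-joint arm with a two-finger parallel gripper is mounted at the origin on the work surface. World frame = base frame: x ahead of the robot, y to its left, z up, the work surface at z = 0. Lengths are in mm, angles in degrees, forces in N, time in s.
With the tool pointing down it reaches from about 350 to 850 mm from the base axis. Payload 8.1 kg.
Tool frame: the origin (TCP) lies on the centre line of the jaws, within the pads' length; the fingertips stand 19 mm ahead of it and the grasp point (between the pads) is the TCP (r.tip_reach is the z of the fingertips in the tool frame, in mm); z points along the fingers, y is the line along which they close (so a half turn about z gives the same grasp; the last joint's range is limited). The gripper opens to 85 mm and grips with 20 to 120 N. Pads are 22 mm wide; open, the fingers measure 114 mm over their backs; the gripper's body (76 mm by 85 mm) begins 54 mm behind the grasp point. The pads swing forward as they close: fully open they stand 13 mm farther back than shut.
Start: joints at [-73.934, 7.471, 85.268, -0, 87.261, -4.893], TCP at [214.638, -560.3, 250.292] pointing down, gripper open.
Joint ranges: [-169.43, 169.43], [-51.17, 129.36], [1.28, 143.12], [-76.62, 256.62], [0, 156.53], [-152.29, 152.29]. Speed limits (degrees/s): [136.94, 136.94, 159.86, 180, 180, 180].

### API

Orientations are given as [roll, pitch, yaw] about the fixed x, y, z axes, in that order (R = Rz(yaw) Ry(pitch) Rx(roll)).
In Python, from bench import r gives the robot as it stands. The module is installed in compiled form; this text tells all that it offers.
- The arm moves only by the shell command python3 -m handwheel 'ROWS' [FORCE]. ROWS is JSON, a list of rows, each a list of 7 numbers: the shift along the tool's x, y, z in m, then the turn, a rotation vector about the tool's x, y, z in degrees, then the finger opening in m, from 0 to 0.0854. In form: [[tx, ty, tz, ax, ay, az, claw], ...]. A call has 1 to 8 rows; each row shifts and turns the commanded pose from where the row before left it, along the tool's axes as they then stand; what a row does not reach is not made up. A row lasts 1/12 s, in which the tool goes at most 41.7 mm and 7.16 degrees, less where a joint would pass 70% of its speed; a pose out of reach is approached as far as the arm can. A call with a gripper value outside its range is refused whole. The fingers move at their own pace and stop on an object; FORCE is the grip in N (left out, the last holds). Time passes only in rows, so rows that do not move let the fingers close. It gives the time, the measured TCP pose, the force, the opening and the grip force at its end, in the units of the state.
- r.sense(): the state, without advancing time (a new reading comes with each control period).
- r.snapshot(name): name is "side" or "top" or "wrist"; returns (picture, depth): 384x512x3 uint8, blue, green, red; 384x512 float32, mm along the optical axis (not along the pixel's ray), 0 where there is no reading.
- r.calibration(name): a dict with "vfov" (degrees; the focal length in pixels is half the picture's height over the tangent of half this angle, whatever the lens; pixels are square), "cx", "cy" (the principal point, pixels), "rvec" (rotation vector, rad) and "tvec" (3), from world to camera coordinates, as OpenCV has them; the wrist camera has in their place "tool_from_camera" (4x4, takes a point from camera to tool coordinates, whose origin is the TCP and whose axes are the flange's). Camera axes: x right, y down, z forward; pixel columns grow to the right and rows downward; lengths in mm; the calibration is good to about 2 mm. A picture is of the moment at which its call begins: read the wrist's pose just before it. calibration takes no time and is no camera call.
- r.hand_in(): hands the job in; it is judged then, once.
The state is a dict: "time": time; "joint_pos": joint angles; "qd": joint speeds; "joint_efforts": joint torques, N m; "tool_pos": TCP position; "tcp_rot": TCP orientation; "ft_force": force on the tool from outside, world axes, zero at the start; "wrist_torque": the same for the moment, N m; "finger_gap": finger opening in mm; "grip_force": force on a finger pad.
Only numpy, scipy, OpenCV 4.12 (cv2) and the standard library are available. Lean on these libraries where they do the work, as an engineer would, in place of code of your own. Each camera call takes 0.05 s, during which the arm holds its last target. There are 200 camera calls.

### The job

Sort the tagged canisters on the kitchen table: hang every one with a green tag by its overhead handle on the hook rack, one to a hook, and stand every one with a red tag upright in the red tray. When all are sorted, slide the tray with what is in it along the table, without lifting it, until it lies wholly inside the yellow painted outline, its long sides along the outline's long sides. Leave the other things on the table where they are; the tray, or a red-tagged canister that is not in the fingers, may get knocked aside while you work, so check.

Things in the scene. Friction and masses are not known exactly. Their poses are not given: they have to be found in the camera images.
- green1: steel canister, 80 mm across, 90 mm high, 0.24 kg, upright, green lot tag (disc on lid, card on two sides); may be absent. Origin: centre of underside, z up. Fixed square overhead handle of 10 mm round bar in its y-z plane: uprights at y = +-45 mm, level straight top bar 90 mm long along y, its centreline 150 mm above the underside, 55 mm free height between lid and bar.
- green2: steel canister, 80 mm across, 90 mm high, 0.24 kg, upright, green lot tag (disc on lid, card on two sides); may be absent. Origin: centre of underside, z up. Fixed square overhead handle of 10 mm round bar in its y-z plane: uprights at y = +-45 mm, level straight top bar 90 mm long along y, its centreline 150 mm above the underside, 55 mm free height between lid and bar.
- green3: steel canister, 80 mm across, 90 mm high, 0.24 kg, upright, green lot tag (disc on lid, card on two sides); may be absent. Origin: centre of underside, z up. Fixed square overhead handle of 10 mm round bar in its y-z plane: uprights at y = +-45 mm, level straight top bar 90 mm long along y, its centreline 150 mm above the underside, 55 mm free height between lid and bar.
- red1: steel canister, 80 mm across, 90 mm high, 0.24 kg, upright, red lot tag (disc on lid, card on two sides); may be absent. Origin: centre of underside, z up. Fixed square overhead handle of 10 mm round bar in its y-z plane: uprights at y = +-45 mm, level straight top bar 90 mm long along y, its centreline 150 mm above the underside, 55 mm free height between lid and bar.
- red2: steel canister, 80 mm across, 90 mm high, 0.24 kg, upright, red lot tag (disc on lid, card on two sides); may be absent. Origin: centre of underside, z up. Fixed square overhead handle of 10 mm round bar in its y-z plane: uprights at y = +-45 mm, level straight top bar 90 mm long along y, its centreline 150 mm above the underside, 55 mm free height between lid and bar.
- green1_handle (a point): middle of the centreline of the top bar of green1's handle
- green2_handle (a point): middle of the centreline of the top bar of green2's handle
- green3_handle (a point): middle of the centreline of the top bar of green3's handle
- red1_handle (a point): middle of the centreline of the top bar of red1's handle
- red2_handle (a point): middle of the centreline of the top bar of red2's handle
- rack: fixed rack: dark rail along its y, 270 mm high, on posts at y = +-200 mm; origin on the table under the rail's middle. 3 hooks along its -x (to the robot). Each: two level prongs of 8 mm rod, 52 mm apart, 96 mm long, centreline 270 mm high, last 8 mm bent up 16 mm. A canister hangs with its handle bar across both prongs (bar centre then 279 mm high); fingers up to 40 mm wide fit between them.
- hook1 (a point): hook 1: midway between its two prongs on their centreline height (270 mm), 55 mm out from the rail
- hook2 (a point): hook 2: midway between its two prongs on their centreline height (270 mm), 55 mm out from the rail
- hook3 (a point): hook 3: midway between its two prongs on their centreline height (270 mm), 55 mm out from the rail
- tray: loose red open tray, outside 220 mm (x) by 140 mm (y) by 45 mm high, walls and floor about 4 mm, 0.5 kg; origin at the centre of its underside
- outline: yellow outline painted on the table, fixed: inside 280 mm (x) by 200 mm (y), line 15 mm wide; origin at its centre
- jar: bystander: jar with red cap, 64 mm across, 100 mm high; origin at its underside
- tin: bystander: orange food tin, 68 mm across, 90 mm high; origin at its underside
- scraper_board: bystander: small white board 110 x 75 x 12 mm, under the hooks; origin at its underside
- bowl: bystander: white bowl, 100 mm across, 50 mm high; origin at its underside
- sauce: bystander: bottle with green cap, 56 mm across, 150 mm high; origin at its underside
- ladle: bystander: spoon, 220 mm long, lying along its x axis; origin at its underside
Mind the look-alikes: they are no part of the job. What is shaped like the red2 but blue is not meant.

How it is judged:
By the outcome, as a careful person would: the job done as asked, in the order asked, and still so for the second after the job is handed in, with the robot touching nothing.
Of green1, green2, green3 only 2 to 3 are there at a start; the rules pass over those that are not, and their reading is None.
Of red1, red2 only 1 to 2 are there at a start; the rules pass over those that are not, and their reading is None.
At some moment in a run one of tray, red1, red2 may be knocked a few centimetres aside while the robot is not near it.
It also fails if it takes over 210 s, if anything falls off the work surface, if the arm or the gripper's body presses on something with over 40 N, if the wrist force passes 120 N, or if a joint passes its speed limit or range.

## Working session

There is one attempt and no reset: what is moved stays moved. The work goes in short steps, Python scripts to look and compute and a shell command to move; the robot and the scene stay as the last step left them, time stands still between calls to the robot, and variables do not carry over. Pictures are saved under pics/ and viewed, at most 14 in all, crops included, and the job is handed in when it is done.

```bash
mkdir -p pics; cat > h.py <<'E'
import numpy as np, cv2
from bench import r
def cam(n):
    c=r.calibration(n); f=192/np.tan(np.radians(c["vfov"]/2))
    K=np.array([[f,0,c["cx"]],[0,f,c["cy"]],[0,0,1.]])
    if n=="wrist":
        s=r.sense(); T=np.eye(4); a=np.radians(s["tcp_rot"])
        from scipy.spatial.transform import Rotation as R
        T[:3,:3]=R.from_euler("xyz",a).as_matrix(); T[:3,3]=s["tool_pos"]
        return K,T@np.array(c["tool_from_camera"])
    Rm=cv2.Rodrigues(np.array(c["rvec"],float))[0]; T=np.eye(4)
    T[:3,:3]=Rm.T; T[:3,3]=-Rm.T@np.array(c["tvec"],float).ravel(); return K,T
def plane(K,T,uv,z):
    uv=np.atleast_2d(np.array(uv,float)); d=np.c_[uv,np.ones(len(uv))]@np.linalg.inv(K).T@T[:3,:3].T
    o=T[:3,3]; return o+d*((z-o[2])/d[:,2])[:,None]
def cloud(K,T,D):
    v,u=np.mgrid[:384,:512]; p=np.stack([u,v,np.ones_like(u)],-1)@np.linalg.inv(K).T*D[...,None]
    return p@T[:3,:3].T+T[:3,3]
E
python3 - <<'E'
from h import *
for n in("top","side"):
    K,T=cam(n); im,D=r.snapshot(n); cv2.imwrite(f"pics/{n}0.png",cv2.resize(im,(800,600),interpolation=cv2.INTER_CUBIC)); np.savez(f"{n}0",im=im,D=D,K=K,T=T)
    print(n,K[0,0],T.round(2).tolist(),(D>0).mean())
print(r.sense())
E
```

```text
top 452.39055353475766 [[-0.03, -0.98, 0.21, 194.11], [-1.0, 0.03, -0.01, -131.01], [0.0, -0.21, -0.98, 1756.95], [0.0, 0.0, 0.0, 1.0]] 0.99603271484375
side 449.791667868456 [[-1.0, -0.06, 0.05, 467.44], [-0.07, 0.66, -0.75, 988.58], [0.01, -0.75, -0.67, 1149.12], [0.0, 0.0, 0.0, 1.0]] 0.9959971110026041
{'time': 0.1, 'joint_pos': array([-7.39352592e+01,  7.51067573e+00,  8.53236746e+01,  1.66097329e-03,
        8.72605100e+01, -4.89169237e+00]), 'qd': array([-0.06145359, -0.18536826, -0.10832831, -0.09410628, -0.0075883 ,
       -0.06075962]), 'joint_efforts': array([ 1.85340992e-03, -5.70947957e+01, -5.01945519e+01, -5.69236477e-05,
        8.12842132e-03,  6.90202523e-05]), 'tool_pos': array([ 214.5108977 , -559.85212372,  249.34430651]), 'tcp_rot': array([-1.79905627e+02, -9.74187169e-03,  2.09563444e+01]), 'ft_force': array([ 0.64459178, -0.10059993, -1.10801911]), 'wrist_torque': array([ 0.03151481, -0.01269606, -0.00294816]), 'grip_force': 0.0, 'finger_gap': 85.41936227674873}
```

View pics/top0.png

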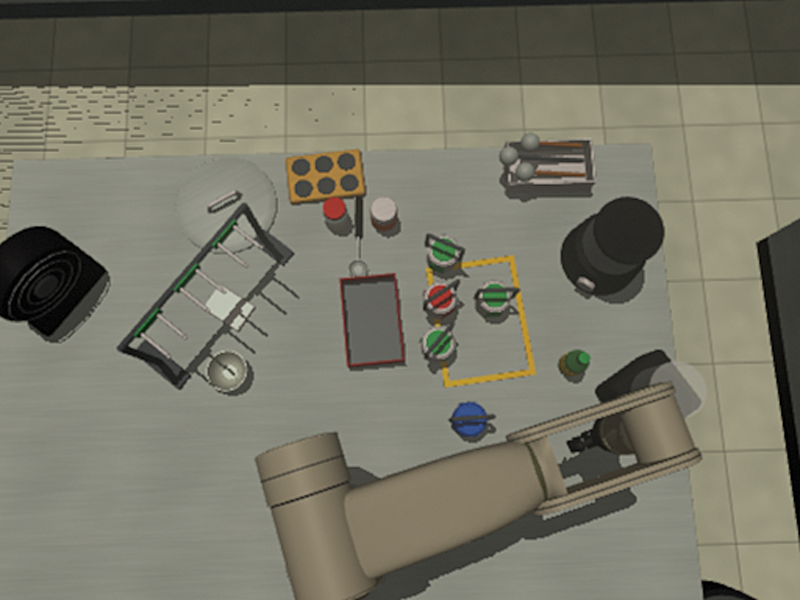

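View pics/side0.png

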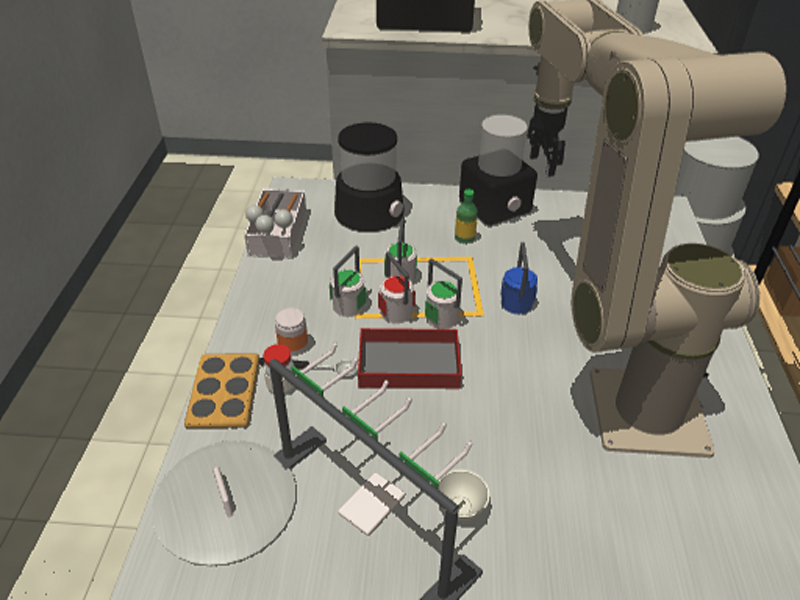

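Top view (800x600): green lids at (444,250), (495,296) and (438,343). The one red lid is at (440,297), with the blue look-alike at (470,420). The tray is at (372,320), the outline at (480,320) and the rack at (200,280) with three hook pairs. The red-capped jar (335,209) and green-capped sauce (575,362) have no handle, so they aren't meant. Next I'll measure positions.

```bash
cat > meas.py <<'E'
from h import *
def load(n): 
    z=np.load(n+".npz"); return z["im"],z["D"],z["K"],z["T"]
def masks(im):
    h=cv2.cvtColor(im,cv2.COLOR_BGR2HSV); H,S,V=h[...,0],h[...,1],h[...,2]
    return {"green":(H>50)&(H<85)&(S>130),"red":((H<8)|(H>172))&(S>130),"blue":(H>105)&(H<130)&(S>130),"yellow":(H>18)&(H<32)&(S>140)&(V>120)}
def rep(tag):
    C=[]
    for n in("top","side"):
        im,D,K,T=load(n+tag); P=cloud(K,T,D); M=masks(im); C.append((P,D))
        for c,m in M.items():
            if c=="yellow": continue
            nn,l,st,ce=cv2.connectedComponentsWithStats(m.astype(np.uint8))
            for i in range(1,nn):
                if st[i,4]>25:
                    p=np.median(P[l==i],0)
                    print(n,c,st[i,4],ce[i].round(0),"cloud med",p.round(0), "lid90", plane(K,T,ce[i],92)[0].round(0)[:2])
    for n,(P,D) in zip(("top","side"),C):
        q=P[(D>0)&(P[...,2]>135)&(P[...,2]<163)&(P[...,0]>250)&(P[...,0]<750)&(P[...,1]>-500)&(P[...,1]<60)]
        # cluster
        g=np.zeros((200,200),np.uint8); ij=((q[:,:2]-[0,-600])/5).astype(int); g[ij[:,0],ij[:,1]]=1
        nn,l=cv2.connectedComponents(cv2.dilate(g,np.ones((3,3))))
        lab=l[ij[:,0],ij[:,1]]
        for i in range(1,nn):
            s=q[lab==i]
            if len(s)<8: continue
            (w,hh)=cv2.minAreaRect(s[:,:2].astype(np.float32))[1]; r_=cv2.minAreaRect(s[:,:2].astype(np.float32))
            vx,vy,_,_=cv2.fitLine(s[:,:2].astype(np.float32),cv2.DIST_L2,0,.01,.01).ravel()
            print(n,"handle",len(s),np.array(r_[0]).round(1),"size",np.round(r_[1],0),"dir",round(float(np.degrees(np.arctan2(vy,vx))),1),"z",np.median(s[:,2]).round(0))
if __name__=="__main__":
    import sys; rep(sys.argv[1])
E
python3 meas.py 0
python3 - <<'E'
from meas import *
for n in("top","side"):
    im,D,K,T=load(n+"0"); P=cloud(K,T,D)
    m=(P[...,2]>255)&(P[...,2]<300)&(D>0)&(P[...,1]>60)&(P[...,1]<700)&(P[...,0]>200)
    v,u=np.nonzero(m); q=P[m]; print(n,len(q),q.min(0).round(),q.max(0).round())
    g=cv2.cvtColor(im,cv2.COLOR_BGR2GRAY)
    br=q[g[m]>110]; dk=q[g[m]<80]
    print("dark rail", len(dk), cv2.minAreaRect(dk[:,:2].astype(np.float32)), dk[:,2].mean())
    gg=np.zeros((300,300),np.uint8); ij=(br[:,:2]/4).astype(int); ok=(ij>=0).all(1)&(ij<300).all(1); ij=ij[ok];br=br[ok]; gg[ij[:,0],ij[:,1]]=1
    nn,l=cv2.connectedComponents(cv2.dilate(gg,np.ones((3,3)))); lab=l[ij[:,0],ij[:,1]]
    for i in range(1,nn):
        s=br[lab==i]
        if len(s)>6: print(len(s),np.round(cv2.minAreaRect(s[:,:2].astype(np.float32))[0]),np.round(cv2.minAreaRect(s[:,:2].astype(np.float32))[1]),s[:,2].mean().round())
    # yellow
    y=masks(im)["yellow"]; nn,l,st,ce=cv2.connectedComponentsWithStats(y.astype(np.uint8)); 
    pts=np.argwhere(y)[:,::-1]; w=plane(K,T,pts,0); w=w[(w[:,0]>300)&(w[:,0]<720)&(w[:,1]<-50)&(w[:,1]>-450)]
    print("outline",cv2.minAreaRect(w[:,:2].astype(np.float32)))
    tm=masks(im)["red"]|((cv2.cvtColor(im,cv2.COLOR_BGR2HSV)[...,1]>110)&(cv2.cvtColor(im,cv2.COLOR_BGR2HSV)[...,0]%170<8))
    t=P[tm&(P[...,2]>35)&(P[...,2]<52)&(P[...,1]<150)&(P[...,1]>-120)&(P[...,0]<650)&(P[...,0]>300)]
    print("tray",len(t),cv2.minAreaRect(t[:,:2].astype(np.float32)))
E
```

```text
top green 27 [118. 177.] cloud med [566. 299. 284.] lid90 [615. 355.]
top green 57 [ 94. 207.] cloud med [469. 378. 281.] lid90 [505. 443.]
top green 36 [277. 216.] cloud med [ 453. -237.   91.] lid90 [ 450. -238.]
top green 31 [373. 229.] cloud med [ 383. -579.  150.] lid90 [ 391. -594.]
top red 161 [213. 133.] cloud med [779.  -7. 100.] lid90 [782.  -8.]
top red 128 [246. 212.] cloud med [ 445. -153.   43.] lid90 [ 469. -127.]
top red 33 [225. 179.] cloud med [613. -47.  42.] lid90 [596. -50.]
top red 36 [278. 185.] cloud med [ 567. -249.   90.] lid90 [ 565. -250.]
top red 87 [283. 191.] cloud med [ 539. -267.   91.] lid90 [ 541. -266.]
top blue 122 [300. 262.] cloud med [ 277. -316.   89.] lid90 [ 277. -316.]
top blue 95 [301. 275.] cloud med [ 232. -317.   90.] lid90 [ 232. -317.]
side green 30 [299. 123.] cloud med [ 388. -576.  148.] lid90 [ 384. -662.]
side green 27 [252. 160.] cloud med [ 567. -391.   90.] lid90 [ 568. -389.]
side green 52 [220. 176.] cloud med [ 677. -285.   90.] lid90 [ 676. -280.]
side green 33 [226. 179.] cloud med [ 652. -266.   90.] lid90 [ 652. -266.]

[... 1576 characters left out ...]
.] [87.  8.] 273.0
120 [637. 185.] [ 92. 121.] 272.0
outline ((504.88653564453125, -357.7522888183594), (307.9869384765625, 215.24754333496094), 6.282042026519775)
tray 115 ((505.7118835449219, -68.2620620727539), (223.14865112304688, 92.2641372680664), 2.490814447402954)
side 2004 [396. 133. 255.] [738. 444. 290.]
dark rail 680 ((548.3662109375, 275.84442138671875), (102.06005859375, 416.0724792480469), 50.51123809814453) 274.02520703975057
712 [547. 272.] [110. 323.] 274.0
outline ((501.5207824707031, -349.5766296386719), (306.7400817871094, 210.48622131347656), 3.3382184505462646)
tray 240 ((509.87542724609375, -70.06298828125), (220.9464874267578, 107.22341918945312), 2.3765809535980225)
```

```bash
cat > rack.py <<'E'
from meas import *
for n in("top","side"):
    im,D,K,T=load(n+"0"); P=cloud(K,T,D); g=cv2.cvtColor(im,cv2.COLOR_BGR2GRAY)
    for a in (50.4,):
        c,s=np.cos(np.radians(a)),np.sin(np.radians(a)); R=np.array([[c,s],[-s,c]])
        xy=(P[...,:2]-[568,298])@R.T
        m=(D>0)&(P[...,2]>255)&(P[...,2]<285)&(xy[...,0]>-88)&(xy[...,0]<-18)&(abs(xy[...,1])<180)
        q=xy[m]; h,e=np.histogram(q[:,1],bins=np.arange(-180,181,6)); print(n,[(int(e[i]),int(h[i])) for i in range(len(h)) if h[i]])
        lab=cv2.connectedComponents
        ys=np.sort(q[:,1]); gr=np.split(ys,np.nonzero(np.diff(ys)>10)[0]+1)
        for G in gr:
            if len(G)<10: continue
            p=q[(q[:,1]>=G[0])&(q[:,1]<=G[-1])]; k=np.polyfit(p[:,0],p[:,1],1); print("  prong y@-55 %.1f slope %.1f deg n %d"%(np.polyval(k,-55),np.degrees(np.arctan(k[0])),len(p)))
        for lo in (-5,):
            m=(D>0)&(P[...,2]>262)&(P[...,2]<300)&(xy[...,0]>-14)&(xy[...,0]<30)&(abs(xy[...,1])<190); q=xy[m]; k=np.polyfit(q[:,1],q[:,0],1); print("  rail x@0 %.1f slope %.2f range %s z %.0f"%(np.polyval(k,0),np.degrees(np.arctan(k[0])),np.percentile(q[:,0],[3,97]).round(1),q[:,2].max()))
        m=(D>0)&(P[...,2]>278)&(P[...,2]<300)&(xy[...,0]<-70)&(xy[...,0]>-130)&(abs(xy[...,1])<190);print("  tips x",np.median(xy[m],0) if m.any() else None, m.sum(), xy[m][:,0].min())
E
python3 rack.py
python3 - <<'E'
import cv2
a=cv2.imread("pics/side0.png")[220:340,300:500]; b=cv2.imread("pics/top0.png")[220:370,400:540]
cv2.imwrite("pics/crop1.png",cv2.hconcat([cv2.resize(a,(400,500)),cv2.resize(b,(400,500))]))
E
```

```text
top [(-156, 26), (-150, 16), (-108, 5), (-102, 33), (-96, 7), (-36, 1), (-30, 33), (-24, 10), (18, 11), (24, 32), (90, 9), (96, 32), (102, 7), (144, 22), (150, 24)]
  prong y@-55 -150.7 slope -0.2 deg n 42
  prong y@-55 -98.8 slope -0.4 deg n 45
  prong y@-55 -25.9 slope -0.0 deg n 44
  prong y@-55 26.0 slope -0.2 deg n 43
  prong y@-55 98.9 slope -0.8 deg n 48
  prong y@-55 150.6 slope -0.4 deg n 46Traceback (most recent call last):
  File "rack.py", line 15, in <module>
    m=(D>0)&(P[...,2]>262)&(P[...,2]<300)&(xy[...,0]>-14)&(xy[...,0]<30)&(abs(xy[...,1])<190); q=xy[m]; k=np.polyfit(q[:,1],q[:,0],1); print("  rail x@0 %.1f slope %.2f range %s z %.0f"%(np.polyval(k,0),np.degrees(np.arctan(k[0])),np.percentile(q[:,0],[3,97]).round(1),q[:,2].max()))
                                                                                                                                                                                                                                                                             ~^^^^^
IndexError: index 2 is out of bounds for axis 1 with size 2
```

View pics/crop1.png

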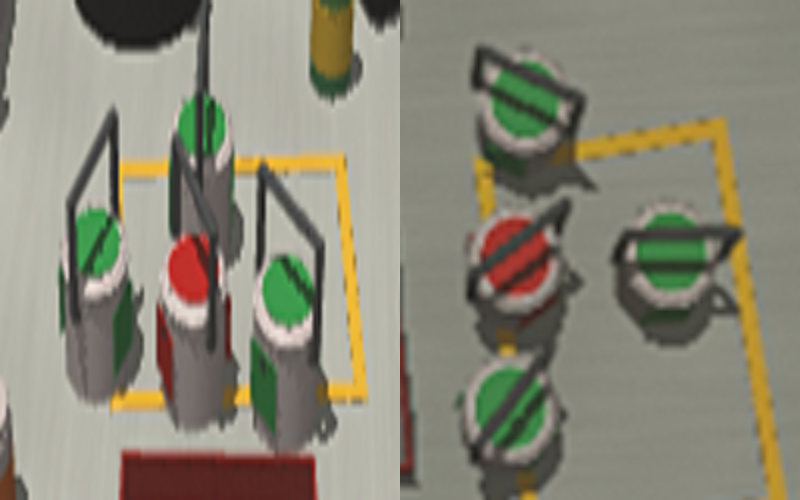

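The crop confirms three green-tagged canisters with handles (top view 444,250 / 495,296 / 438,343) and one red-tagged (440,297). Blue (470,420) is the decoy and is left alone.

```bash
sed -i 's/,q\[:,2\].max()))/,0))/' rack.py; python3 rack.py | grep -v "slope -*[0-9.]* deg"
cat > plan.py <<'E'
# plan.py x y z yaw [x y z yaw ...]: shifts in tool axes (m) before each turn, then turn az; assumes tool down
from h import *; import sys
from scipy.spatial.transform import Rotation as R
s=r.sense(); p=s["tool_pos"]; o=s["tcp_rot"]; M=R.from_euler("xyz",o,degrees=True)
print("now",p.round(1),o.round(1),"F",s["ft_force"].round(1),"gap",round(s["finger_gap"],1),"t",round(s["time"],1))
yaw=o[2]; first=True
a=list(map(float,sys.argv[1:]))
for i in range(0,len(a),4):
    t=np.array(a[i:i+3]); Q=M if first else R.from_euler("xyz",[180,0,yaw],degrees=True)
    d=Q.inv().apply(t-p); dy=(a[i+3]-yaw+180)%360-180; n=max(np.linalg.norm(d)/40,0)
    rv=(Q.inv()*R.from_euler("xyz",[180,0,a[i+3]],degrees=True)).as_rotvec(degrees=True)
    print("shift",(d/1000).round(4),"rows %.1f"%n,"| rotvec",rv.round(2),"rows %.1f"%(abs(dy)/7))
    p=t;yaw=a[i+3];first=False
E
python3 plan.py 667.5 -272.5 260 63.7 667.5 -272.5 150 63.7
```

```text
top [(-156, 26), (-150, 16), (-108, 5), (-102, 33), (-96, 7), (-36, 1), (-30, 33), (-24, 10), (18, 11), (24, 32), (90, 9), (96, 32), (102, 7), (144, 22), (150, 24)]
  rail x@0 3.6 slope 0.14 range [-7.1 14.8] z 0
  tips x [-87.38063539  24.36329653] 35 -91.4227715169723
side [(-156, 41), (-150, 35), (-108, 5), (-102, 57), (-96, 16), (-36, 4), (-30, 53), (-24, 27), (18, 17), (24, 65), (30, 5), (90, 11), (96, 76), (102, 7), (144, 28), (150, 66)]
  rail x@0 10.3 slope 0.06 range [-8.5 20. ] z 0
  tips x [-81.75009495  23.98636267] 69 -89.02403431697454
now [ 214.5 -559.9  249.3] [-179.9   -0.    21. ] F [ 0.6 -0.1 -1.1] gap 85.4 t 0.1
shift [ 0.5258 -0.1063 -0.0104] rows 13.4 | rotvec [-9.000e-02 -4.000e-02 -4.274e+01] rows 6.1
shift [ 0.   -0.    0.11] rows 2.8 | rotvec [0. 0. 0.] rows 0.0
```

```bash
H="python3 -m handwheel"; $H '[[0.0376,-0.0076,-0.0007,0,0,0,0.05],[0.0376,-0.0076,-0.0007,0,0,0,0.05],[0.0376,-0.0076,-0.0007,0,0,0,0.05],[0.0376,-0.0076,-0.0007,0,0,0,0.05],[0.0376,-0.0076,-0.0007,0,0,0,0.05],[0.0376,-0.0076,-0.0007,0,0,0,0.05],[0.0376,-0.0076,-0.0007,0,0,0,0.05]]' 60
$H '[[0.0376,-0.0076,-0.0007,0,0,0,0.05],[0.0376,-0.0076,-0.0007,0,0,0,0.05],[0.0376,-0.0076,-0.0007,0,0,0,0.05],[0.0376,-0.0076,-0.0007,0,0,0,0.05],[0.0376,-0.0076,-0.0007,0,0,0,0.05],[0.0376,-0.0076,-0.0007,0,0,0,0.05],[0.0376,-0.0076,-0.0007,0,0,0,0.05]]'
$H '[[0,0,0,0,0,-7.1,0.05],[0,0,0,0,0,-7.1,0.05],[0,0,0,0,0,-7.1,0.05],[0,0,0,0,0,-7.1,0.05],[0,0,0,0,0,-7.1,0.05],[0,0,0,0,0,-7.1,0.05],[0,0,0,0,0,0,0.05]]'
python3 plan.py 667.5 -272.5 150 63.7
python3 - <<'E'
from h import *
K,T=cam("wrist"); im,D=r.snapshot("wrist"); P=cloud(K,T,D)
cv2.imwrite("pics/w1.png",im)
m=(D>0)&(P[...,2]>138)&(P[...,2]<165); q=P[m]
print(len(q), cv2.minAreaRect(q[:,:2].astype(np.float32)) if len(q) else 0)
E
```

```text
time: 0.68
tool_pos: [442.6, -415.0, 254.7]
tcp_rot: [-180.0, 0.0, 21.0]
ft_force: [0.6, -0.5, -0.3]
finger_gap: 50.0
grip_force: 0.0
time: 1.27
tool_pos: [669.4, -271.1, 259.4]
tcp_rot: [-180.0, 0.0, 21.0]
ft_force: [0.8, -0.4, 0.4]
finger_gap: 50.0
grip_force: 0.0
time: 1.85
tool_pos: [667.9, -272.5, 259.3]
tcp_rot: [-179.9, 0.0, 63.9]
ft_force: [-0.5, 0.1, -0.1]
finger_gap: 50.3
grip_force: 0.0
now [ 667.9 -272.5  259.3] [-179.9    0.    63.9] F [-0.5  0.1 -0.1] gap 50.3 t 1.9
shift [-0.0002 -0.0002  0.1093] rows 2.7 | rotvec [-0.07  0.    0.21] rows 0.0
3452 ((549.1753540039062, -265.57427978515625), (92.3530502319336, 282.4425964355469), 86.1752700805664)
```

View pics/w1.png

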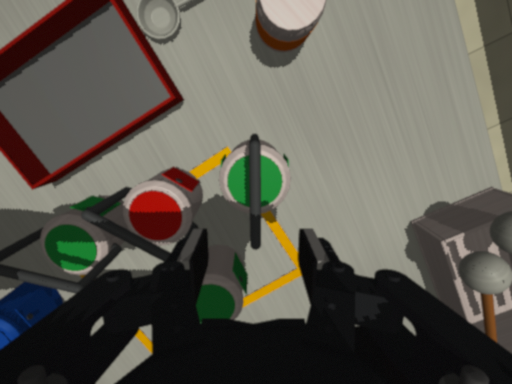

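The wrist view shows the green canister's bar along the picture's vertical at (255,190), between the fingers (200–305). I'll refine it from depth, then grasp.

```bash
H="python3 -m handwheel"; cat > wh.py <<'E'
from h import *; import sys
x,y=map(float,sys.argv[1:3]); K,T=cam("wrist"); im,D=r.snapshot("wrist"); P=cloud(K,T,D)
m=(D>0)&(P[...,2]>142)&(P[...,2]<165)&(np.hypot(P[...,0]-x,P[...,1]-y)<58); q=P[m][:,:2].astype(np.float32)
if len(q)>20: print("handle",len(q),cv2.minAreaRect(q), np.degrees(np.arctan2(*cv2.fitLine(q,cv2.DIST_L2,0,.01,.01).ravel()[1::-1])))
E
python3 wh.py 667.5 -272.5
$H '[[0,0,0.0365,0,0,0,0.05],[0,0,0.0365,0,0,0,0.05],[0,0,0.0365,0,0,0,0.05],[0,0,0,0,0,0,0.05]]'
$H '[[0,0,0,0,0,0,0.0],[0,0,0,0,0,0,0.0],[0,0,0,0,0,0,0.0],[0,0,0,0,0,0,0.0],[0,0,0,0,0,0,0.0]]' 60
```

```text
handle 1227 ((668.8735961914062, -273.46392822265625), (98.41073608398438, 10.012454986572266), 64.45806884765625) 64.57955
time: 2.28
tool_pos: [663.3, -270.3, 140.0]
tcp_rot: [-179.2, 0.0, 63.3]
ft_force: [-2.3, -0.0, -2.6]
finger_gap: 50.1
grip_force: 0.0
time: 2.7
tool_pos: [670.0, -273.4, 155.0]
tcp_rot: [179.7, -0.0, 63.5]
ft_force: [-1.8, 2.1, 7.3]
finger_gap: 7.4
grip_force: 58.6
```

```bash
H="python3 -m handwheel"; $H '[[0,0,-0.038,0,0,0,0],[0,0,-0.038,0,0,0,0],[0,0,-0.038,0,0,0,0],[0,0,-0.038,0,0,0,0],[0,0,-0.02,0,0,0,0],[0,0,0,0,0,0,0],[0,0,0,0,0,0,0]]'; python3 plan.py 552 84 312 140.4 632 180 312 140.4
```

```text
time: 3.28
tool_pos: [669.0, -273.1, 325.8]
tcp_rot: [179.7, -0.0, 63.5]
ft_force: [0.5, 0.3, -4.0]
finger_gap: 7.3
grip_force: 59.3
now [ 669.  -273.1  325.8] [179.7  -0.   63.5] F [ 0.5  0.3 -4. ] gap 7.3 t 3.3
shift [ 0.2675 -0.2639  0.0123] rows 9.4 | rotvec [  0.26   0.21 -76.85] rows 11.0
shift [-0.0004  0.125   0.    ] rows 3.1 | rotvec [0. 0. 0.] rows 0.0
```

```bash
H="python3 -m handwheel"; $H '[[0.015,-0.015,0,0,0,0,0],[0.027,-0.027,0,0,0,0,0],[0.027,-0.027,0,0,0,0,0],[0.027,-0.027,0,0,0,0,0],[0.027,-0.027,0,0,0,0,0],[0.027,-0.027,0,0,0,0,0],[0.027,-0.027,0,0,0,0,0],[0.027,-0.027,0,0,0,0,0]]' >/dev/null
$H '[[0.027,-0.027,0,0,0,0,0],[0.02,-0.02,0,0,0,0,0],[0.0165,-0.0129,0,0,0,0,0],[0,0,0,0.1,0.1,-5.9,0],[0,0,0,0,0,-5.9,0],[0,0,0,0,0,-5.9,0],[0,0,0,0,0,-5.9,0],[0,0,0,0,0,-5.9,0]]' >/dev/null
$H '[[0,0,0,0,0,-5.9,0],[0,0,0,0,0,-5.9,0],[0,0,0,0,0,-5.9,0],[0,0,0,0,0,-5.9,0],[0,0,0,0,0,-5.9,0],[0,0,0,0,0,-5.9,0],[0,0,0,0,0,-5.9,0],[0,0,0,0,0,-5.9,0]]' >/dev/null
$H '[[0,0,0,0,0,0,0],[0,0,0,0,0,0,0],[0,0,0,0,0,0,0],[0,0,0,0,0,0,0]]'
python3 plan.py 552 84 312 140.4 632 180 312 140.4
python3 - <<'E'
from h import *
a=[]
for n in ("wrist","side"):
    K,T=cam(n); im,D=r.snapshot(n); np.savez(n+"1",im=im,D=D,K=K,T=T); a.append(im)
    P=cloud(K,T,D); s=r.sense()["tool_pos"]
    if n=="side":
        m=(D>0)&(np.hypot(P[...,0]-s[0],P[...,1]-s[1])<70)&(P[...,2]<275); q=P[m]
        print("canister low points", np.percentile(q[:,2],[1,5,50,95]).round(), q[q[:,2]<200].mean(0).round())
cv2.imwrite("pics/w2.png",cv2.resize(cv2.hconcat(a),(800,300)))
E
```

```text
time: 5.62
tool_pos: [550.7, 84.4, 321.8]
tcp_rot: [180.0, -0.2, 140.1]
ft_force: [-0.5, 0.4, -2.2]
finger_gap: 8.1
grip_force: 59.3
now [550.7  84.4 321.8] [180.   -0.2 140.1] F [-0.5  0.4 -2.2] gap 8.1 t 5.6
shift [-0.0013  0.0006  0.0098] rows 0.2 | rotvec [ 0.02 -0.17 -0.29] rows 0.0
shift [-0.0004  0.125   0.    ] rows 3.1 | rotvec [0. 0. 0.] rows 0.0
canister low points [ -6.  -4. 181. 259.] [542.  87.  33.]
```

View pics/w2.png

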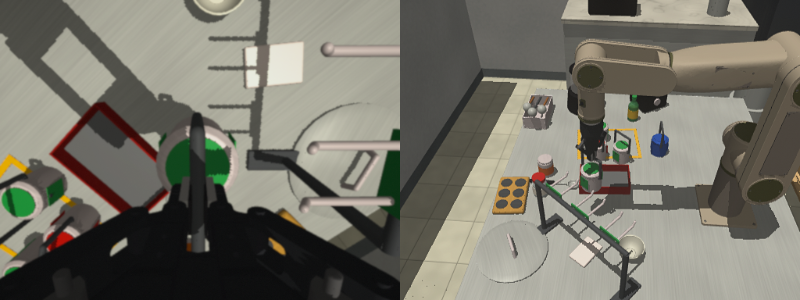

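```bash
cat > prong.py <<'E'
# wrist picture: prongs and held bar in rack axes about a hook guess
from h import *; import sys
from scipy.spatial.transform import Rotation as R
hx,hy=map(float,sys.argv[1:3])
s=r.sense(); K,T=cam("wrist"); im,D=r.snapshot("wrist"); P=cloud(K,T,D)
c,sn=np.cos(np.radians(50.4)),np.sin(np.radians(50.4)); A=np.array([[c,sn],[-sn,c]])
xy=(P[...,:2]-[hx,hy])@A.T
for lo,hi in((-45,-5),(5,45)):
    m=(D>0)&(P[...,2]>258)&(P[...,2]<295)&(xy[...,1]>lo)&(xy[...,1]<hi)&(xy[...,0]>-80)&(xy[...,0]<35)
    q=xy[m]; z=P[...,2][m]
    if len(q)>30:
        k=np.polyfit(q[:,0],q[:,1],1); print("prong y %.1f slope %.1f tip x %.1f top z %.1f n %d"%(np.polyval(k,0),np.degrees(k[0]),np.percentile(q[:,0],1),np.median(z[q[:,0]>-25]),len(q)))
    else: print("prong none",len(q))
Q=R.from_euler("xyz",s["tcp_rot"],degrees=True); L=Q.inv().apply((P-s["tool_pos"]).reshape(-1,3)).reshape(P.shape)
m=(D>0)&(abs(L[...,1])<9)&(abs(L[...,2])<20)&(abs(L[...,0])>16)&(abs(L[...,0])<60)
b=L[m]; print("bar tool: n",len(b),"x %s y %.1f top z %.1f"%(np.percentile(b[:,0],[1,99]).round(1),np.median(b[:,1]),np.median(b[:,2])) if len(b) else "")
k=np.polyfit(b[:,0],b[:,1],1); print("bar yaw err %.1f"%np.degrees(k[0]),"tcp rack",((s["tool_pos"][:2]-[hx,hy])@A.T).round(1),s["tool_pos"].round(1),s["tcp_rot"].round(1))
E
python3 prong.py 632 180
```

```text
prong y -25.2 slope -0.3 tip x -38.6 top z 274.4 n 1260
prong y 26.0 slope -0.6 tip x -38.6 top z 274.6 n 1323
bar tool: n 2084 x [-38.3  48.4] y 0.0 top z -0.5
bar yaw err -0.4 tcp rack [-125.4    1.5] [550.9  84.4 322.3] [ 1.799e+02 -1.000e-01  1.402e+02]
```

```bash
H="python3 -m handwheel"; $H '[[-0.001,0,0.01,0,0,0,0],[0,0.02,0,0,0,0,0],[0,0.025,0,0,0,0,0],[0,0.025,0,0,0,0,0],[0,0.025,0,0,0,0,0],[0,0.02,0,0,0,0,0],[0,0.012,0,0,0,0,0],[0,0,0,0,0,0,0]]'
$H '[[0,0,0,0,0,0,0],[0,0,0,0,0,0,0]]'; python3 prong.py 632 180
```

```text
time: 6.43
tool_pos: [633.6, 183.4, 310.9]
tcp_rot: [180.0, -0.2, 140.3]
ft_force: [0.4, -0.3, -2.9]
finger_gap: 7.7
grip_force: 59.3
time: 6.6
tool_pos: [632.6, 180.9, 312.1]
tcp_rot: [180.0, -0.1, 140.2]
ft_force: [-1.1, 0.2, -3.8]
finger_gap: 7.5
grip_force: 59.3
prong y -24.0 slope -1.0 tip x -37.7 top z 274.1 n 235
prong y 26.0 slope -0.2 tip x -37.1 top z 274.6 n 1348
bar tool: n 2062 x [-38.4  48.4] y 0.0 top z -0.4
bar yaw err -0.1 tcp rack [1.1 0.1] [632.6 180.9 312.1] [ 1.800e+02 -1.000e-01  1.402e+02]
```

```bash
H="python3 -m handwheel"; $H '[[0,0,0.01,0,0,0,0],[0,0,0.01,0,0,0,0],[0,0,0.006,0,0,0,0],[0,0,0.003,0,0,0,0],[0,0,0,0,0,0,0],[0,0,0,0,0,0,0]]'
$H '[[0,0,0,0,0,0,0.015],[0,0,0,0,0,0,0.03],[0,0,0,0,0,0,0.03],[0,0,0,0,0,0,0.03]]'
$H '[[0,0,-0.015,0,0,0,0.03],[0,0,-0.025,0,0,0,0.03],[0,0,-0.035,0,0,0,0.03],[0,0,-0.035,0,0,0,0.03],[0,0,0,0,0,0,0.05]]'
python3 plan.py 548.5 -391.7 260 90
```

```text
time: 7.15
tool_pos: [632.6, 181.2, 283.7]
tcp_rot: [179.9, -0.1, 140.2]
ft_force: [-1.2, -1.0, 0.4]
finger_gap: 7.5
grip_force: 59.8
time: 7.48
tool_pos: [633.0, 181.6, 283.8]
tcp_rot: [179.9, -0.1, 140.3]
ft_force: [0.7, 0.3, -0.4]
finger_gap: 30.1
grip_force: 0.0
time: 7.9
tool_pos: [634.6, 181.6, 403.4]
tcp_rot: [179.4, 0.3, 140.3]
ft_force: [1.9, -0.1, 3.2]
finger_gap: 40.7
grip_force: 0.0
now [634.6 181.6 403.4] [179.4   0.3 140.3] F [ 1.9 -0.1  3.2] gap 40.7 t 7.9
shift [-0.2995 -0.4974  0.1396] rows 14.9 | rotvec [7.300e-01 3.000e-02 5.026e+01] rows 7.2
```

```bash
H="python3 -m handwheel"; $H '[[-0.0187,-0.0311,0.0087,0,0,0,0.05],[-0.0187,-0.0311,0.0087,0,0,0,0.05],[-0.0187,-0.0311,0.0087,0,0,0,0.05],[-0.0187,-0.0311,0.0087,0,0,0,0.05],[-0.0187,-0.0311,0.0087,0,0,0,0.05],[-0.0187,-0.0311,0.0087,0,0,0,0.05],[-0.0187,-0.0311,0.0087,0,0,0,0.05],[-0.0187,-0.0311,0.0087,0,0,0,0.05]]' >/dev/null
$H '[[-0.0187,-0.0311,0.0087,0,0,0,0.05],[-0.0187,-0.0311,0.0087,0,0,0,0.05],[-0.0187,-0.0311,0.0087,0,0,0,0.05],[-0.0187,-0.0311,0.0087,0,0,0,0.05],[-0.0187,-0.0311,0.0087,0,0,0,0.05],[-0.0187,-0.0311,0.0087,0,0,0,0.05],[-0.0187,-0.0311,0.0087,0,0,0,0.05],[-0.0187,-0.0311,0.0087,0,0,0,0.05]]' >/dev/null
$H '[[0,0,0,0,0,7.1,0.05],[0,0,0,0,0,7.1,0.05],[0,0,0,0,0,7.1,0.05],[0,0,0,0,0,7.1,0.05],[0,0,0,0,0,7.1,0.05],[0,0,0,0,0,7.1,0.05],[0,0,0,0,0,7.1,0.05],[0,0,0,0,0,0,0.05]]'
$H '[[0,0,0,0,0,0,0.05],[0,0,0,0,0,0,0.05]]' >/dev/null
python3 wh.py 548.5 -391.7; python3 plan.py 548.5 -391.7 154 90
python3 - <<'E'
from h import *
for n in("top","side"):
    K,T=cam(n); im,D=r.snapshot(n); np.savez(f"{n}2",im=im,D=D,K=K,T=T); cv2.imwrite(f"pics/{n}2.png",im)
E
python3 meas.py 2 | grep -E "handle|red"
```

```text
time: 9.9
tool_pos: [544.9, -392.4, 253.2]
tcp_rot: [-180.0, -0.1, 90.2]
ft_force: [0.5, -0.1, 1.1]
finger_gap: 49.9
grip_force: 0.0
handle 1294 ((549.9999389648438, -391.9168701171875), (98.59798431396484, 9.919371604919434), 89.69546508789062) 89.81386
now [ 544.8 -392.3  253.3] [-1.80e+02 -1.00e-01  9.08e+01] F [-0.7  0.5  0.1] gap 49.8 t 10.1
shift [0.0004 0.0037 0.0993] rows 2.5 | rotvec [-0.05 -0.13  0.76] rows 0.1
top red 162 [213. 133.] cloud med [778.  -7. 100.] lid90 [782.  -8.]
top red 97 [244. 189.] cloud med [ 593. -153.   43.] lid90 [ 557. -120.]
top red 36 [278. 185.] cloud med [ 567. -249.   90.] lid90 [ 565. -250.]
top red 44 [231. 232.] cloud med [399. -64.  46.] lid90 [396. -69.]
side red 112 [253. 182.] cloud med [ 554. -261.   91.] lid90 [ 555. -259.]
side red 46 [244. 194.] cloud med [ 584. -238.   41.] lid90 [ 579. -188.]
side red 1129 [262. 230.] cloud med [504. -32.  29.] lid90 [504. -21.]
side red 173 [177. 226.] cloud med [781.  -7.  99.] lid90 [782. -14.]
top handle 83 [ 255.8 -319. ] size [10. 98.] dir -88.6 z 153.0
top handle 37 [ 535.8 -243.7] size [10. 55.] dir -54.0 z 153.0
top handle 45 [ 545.1 -371.9] size [56. 10.] dir -89.8 z 153.0
side handle 59 [ 259.9 -313.9] size [ 10. 103.] dir -88.3 z 152.0
side handle 83 [ 441.9 -248.2] size [ 14. 102.] dir -42.5 z 151.0
side handle 69 [ 549.6 -256.6] size [11. 97.] dir -56.8 z 152.0
side handle 48 [ 550.6 -387. ] size [98.  9.] dir 90.0 z 153.0
```

View pics/side2.png

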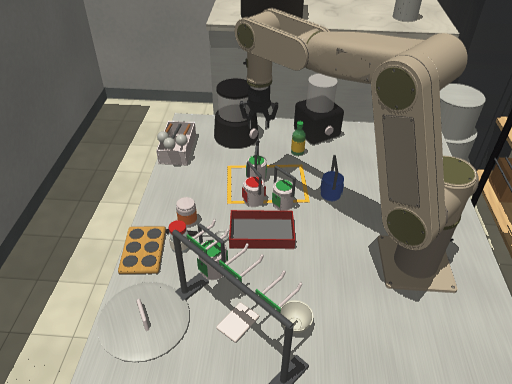

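The side view shows the first canister hanging at (210,255), and the rest look unchanged. Next is the second green.

```bash
H="python3 -m handwheel"; $H '[[0.0003,0.0048,0.02,0,0,0,0.05],[0,0,0.04,0,0,0,0.05],[0,0,0.03,0,0,0,0.05],[0,0,0.011,0,0,0,0.05],[0,0,0,0,0,0,0.05],[0,0,0,0,0,0,0.0],[0,0,0,0,0,0,0.0],[0,0,0,0,0,0,0.0]]' 60
$H '[[0,0,0,0,0,0,0.0],[0,0,0,0,0,0,0.0],[0,0,-0.03,0,0,0,0.0],[0,0,-0.038,0,0,0,0],[0,0,-0.038,0,0,0,0],[0,0,-0.038,0,0,0,0],[0,0,-0.02,0,0,0,0],[0,0,0,0,0,0,0]]'
$H '[[0,0,0,0,0,0,0.0],[0,0,0,0,0,0,0.0]]' >/dev/null
python3 plan.py 456 163 318 140.4 536 260 318 140.4
```

```text
time: 10.88
tool_pos: [550.9, -393.0, 155.7]
tcp_rot: [179.8, 0.1, 90.6]
ft_force: [-1.0, -0.7, -0.4]
finger_gap: 14.7
grip_force: 0.0
time: 11.55
tool_pos: [551.5, -393.6, 325.4]
tcp_rot: [179.5, 0.3, 90.6]
ft_force: [0.7, 0.1, -1.2]
finger_gap: 7.8
grip_force: 59.1
now [ 549.3 -391.9  314.9] [-179.9   -0.2   90.6] F [-0.9  0.4 -1.6] gap 8.0 t 11.7
shift [ 0.5558 -0.0879 -0.001 ] rows 14.1 | rotvec [-3.000e-02 -2.400e-01 -4.984e+01] rows 7.1
shift [0.0002 0.1257 0.    ] rows 3.1 | rotvec [0. 0. 0.] rows 0.0
```

```bash
H="python3 -m handwheel"; $H '[[0,0,-0.03,0,0,0,0],[0.017,-0.0027,0,0,0,0,0],[0.034,-0.0054,0,0,0,0,0],[0.034,-0.0054,0,0,0,0,0],[0.034,-0.0054,0,0,0,0,0],[0.034,-0.0054,0,0,0,0,0],[0.034,-0.0054,0,0,0,0,0],[0.034,-0.0054,0,0,0,0,0]]' >/dev/null
$H '[[0.034,-0.0054,0,0,0,0,0],[0.034,-0.0054,0,0,0,0,0],[0.034,-0.0054,0,0,0,0,0],[0.034,-0.0054,0,0,0,0,0],[0.034,-0.0054,0,0,0,0,0],[0.034,-0.0054,0,0,0,0,0],[0.034,-0.0054,0,0,0,0,0],[0.034,-0.0054,0,0,0,0,0]]' >/dev/null
$H '[[0.034,-0.0054,0,0,0,0,0],[0.0288,-0.0042,0,0,0,0,0],[0,0,0,0,0,-5.5,0],[0,0,0,0,0,-5.5,0],[0,0,0,0,0,-5.5,0],[0,0,0,0,0,-5.5,0],[0,0,0,0,0,-5.5,0],[0,0,0,0,0,-5.5,0]]' >/dev/null
$H '[[0,0,0,0,0,-5.5,0],[0,0,0,0,0,-5.5,0],[0,0,0,0,0,-5.7,0],[0,0,0,0,0,0,0],[0,0,0,0,0,0,0],[0,0,0,0,0,0,0],[0,0,0,0,0,0,0]]'
python3 prong.py 536 260; python3 plan.py 456 163 318 140.4 536 260 318 140.4
```

```text
time: 14.3
tool_pos: [456.1, 162.6, 346.9]
tcp_rot: [180.0, -0.2, 140.1]
ft_force: [0.1, -0.1, -2.3]
finger_gap: 7.6
grip_force: 59.2
prong y -25.3 slope -0.5 tip x -39.1 top z 274.5 n 953
prong y 26.1 slope -0.4 tip x -39.0 top z 274.5 n 1075
bar tool: n 2095 x [-38.8  49.8] y 0.5 top z 0.1
bar yaw err 0.0 tcp rack [-125.9   -0.5] [456.1 162.6 346.9] [180.   -0.2 140.1]
now [456.2 162.6 347.2] [180.   -0.2 140.2] F [-0.3  0.7 -2.3] gap 7.7 t 14.3
shift [0.0003 0.0001 0.0292] rows 0.7 | rotvec [ 0.03 -0.15 -0.24] rows 0.0
shift [0.0002 0.1257 0.    ] rows 3.1 | rotvec [0. 0. 0.] rows 0.0
```

```bash
H="python3 -m handwheel"; $H '[[0.0005,0,0.02,0,0,0,0],[0,0,0.014,0,0,0,0],[0,0.02,0,0,0,-0.2,0],[0,0.025,0,0,0,0,0],[0,0.025,0,0,0,0,0],[0,0.025,0,0,0,0,0],[0,0.02,0,0,0,0,0],[0,0.0125,0,0,0,0,0]]'
$H '[[0,0,0,0,0,0,0],[0,0,0,0,0,0,0],[0,0,0,0,0,0,0]]'; python3 prong.py 536 260
```

```text
time: 15.02
tool_pos: [538.0, 262.9, 313.2]
tcp_rot: [179.9, -0.1, 140.4]
ft_force: [0.7, -0.8, -2.0]
finger_gap: 7.5
grip_force: 59.1
time: 15.27
tool_pos: [536.9, 261.0, 313.6]
tcp_rot: [180.0, -0.1, 140.4]
ft_force: [0.2, -0.4, -2.0]
finger_gap: 7.7
grip_force: 59.1
prong y -24.2 slope -1.0 tip x -37.5 top z 273.5 n 277
prong y 26.1 slope -0.1 tip x -37.7 top z 274.6 n 1342
bar tool: n 2116 x [-38.9  49.9] y 0.5 top z 0.2
bar yaw err 0.1 tcp rack [ 1.3 -0.1] [536.9 261.  313.6] [ 1.800e+02 -1.000e-01  1.404e+02]
```

Next: the third green at (441,-250), yaw 138.

```bash
H="python3 -m handwheel"; $H '[[0,0,0.01,0,0,0,0],[0,0,0.01,0,0,0,0],[0,0,0.006,0,0,0,0],[0,0,0.003,0,0,0,0],[0,0,0,0,0,0,0],[0,0,0,0,0,0,0]]'
$H '[[0,0,0,0,0,0,0.015],[0,0,0,0,0,0,0.03],[0,0,0,0,0,0,0.03],[0,0,0,0,0,0,0.03]]'
$H '[[0,0,-0.015,0,0,0,0.03],[0,0,-0.025,0,0,0,0.03],[0,0,-0.035,0,0,0,0.03],[0,0,-0.035,0,0,0,0.03],[0,0,0,0,0,0,0.05]]'
python3 plan.py 441 -250 255 138
```

```text
time: 15.82
tool_pos: [536.9, 261.2, 284.5]
tcp_rot: [180.0, -0.1, 140.4]
ft_force: [-0.4, -0.7, -1.4]
finger_gap: 7.7
grip_force: 59.4
time: 16.15
tool_pos: [537.3, 261.5, 284.9]
tcp_rot: [179.9, -0.1, 140.5]
ft_force: [-0.3, 0.1, 0.4]
finger_gap: 29.9
grip_force: 0.0
time: 16.57
tool_pos: [538.9, 261.8, 403.9]
tcp_rot: [179.3, 0.2, 140.5]
ft_force: [0.7, 0.1, 2.3]
finger_gap: 41.0
grip_force: 0.0
now [538.9 261.8 403.9] [179.3   0.2 140.5] F [0.7 0.1 2.3] gap 41.0 t 16.6
shift [-0.2498 -0.4588  0.1445] rows 13.5 | rotvec [0.68 0.21 2.46] rows 0.4
```

```bash
H="python3 -m handwheel"; $H '[[-0.0178,-0.0328,0.0103,0,0,0,0.05],[-0.0178,-0.0328,0.0103,0,0,0,0.05],[-0.0178,-0.0328,0.0103,0,0,0,0.05],[-0.0178,-0.0328,0.0103,0,0,0,0.05],[-0.0178,-0.0328,0.0103,0,0,0,0.05],[-0.0178,-0.0328,0.0103,0,0,0,0.05],[-0.0178,-0.0328,0.0103,0,0,0,0.05]]' >/dev/null
$H '[[-0.0178,-0.0328,0.0103,0,0,0,0.05],[-0.0178,-0.0328,0.0103,0,0,0,0.05],[-0.0178,-0.0328,0.0103,0,0,0,0.05],[-0.0178,-0.0328,0.0103,0,0,0,0.05],[-0.0178,-0.0328,0.0103,0,0,0,0.05],[-0.0178,-0.0328,0.0103,0,0,0,0.05],[-0.0178,-0.0328,0.0103,0,0,0,0.05],[0,0,0,0,0,2.4,0.05]]' >/dev/null
$H '[[0,0,0,0,0,0,0.05],[0,0,0,0,0,0,0.05],[0,0,0,0,0,0,0.05]]' >/dev/null
python3 wh.py 441 -250; python3 wh.py 549 -259;python3 plan.py 441 -250 154 138
```

```text
handle 1281 ((439.8147277832031, -251.22341918945312), (9.363777160644531, 98.68030548095703), 47.987552642822266) -42.16441
handle 195 ((547.1656494140625, -257.614501953125), (9.637229919433594, 91.30804443359375), 32.25392150878906) -58.5047
now [ 437.6 -250.4  250.1] [ 1.799e+02 -1.000e-01  1.382e+02] F [-0.3 -0.  -0.1] gap 49.9 t 18.2
shift [-0.0024  0.0024  0.0961] rows 2.4 | rotvec [ 0.08 -0.07  0.2 ] rows 0.0
```

```bash
H="python3 -m handwheel"; $H '[[-0.0022,0.0012,0.02,0,0,0.2,0.05],[0,0,0.04,0,0,0,0.05],[0,0,0.028,0,0,0,0.05],[0,0,0.01,0,0,0,0.05],[0,0,0,0,0,0,0.05],[0,0,0,0,0,0,0.0],[0,0,0,0,0,0,0.0],[0,0,0,0,0,0,0.0]]' 60
$H '[[0,0,0,0,0,0,0.0],[0,0,0,0,0,0,0.0],[0,0,-0.03,0,0,0,0.0],[0,0,-0.038,0,0,0,0],[0,0,-0.038,0,0,0,0],[0,0,-0.038,0,0,0,0],[0,0,-0.038,0,0,0,0],[0,0,-0.01,0,0,0,0]]'
$H '[[0,0,0,0,0,0,0.0],[0,0,0,0,0,0,0.0],[0,0,0,0,0,0,0.0]]' >/dev/null
python3 plan.py 360 243 346 140.4 440 340 318 140.4
```

```text
time: 18.83
tool_pos: [440.8, -252.4, 154.2]
tcp_rot: [179.9, 0.1, 137.9]
ft_force: [-0.0, 0.5, 0.3]
finger_gap: 14.0
grip_force: 0.0
time: 19.5
tool_pos: [440.9, -253.1, 351.7]
tcp_rot: [179.9, 0.5, 137.9]
ft_force: [2.3, -0.5, -1.8]
finger_gap: 7.6
grip_force: 59.1
now [ 438.8 -251.6  341. ] [180.   -0.3 137.9] F [-0.   0.8 -3.2] gap 7.5 t 19.8
shift [ 0.3903  0.3139 -0.0025] rows 12.5 | rotvec [ 0.05 -0.33 -2.54] rows 0.4
shift [0.0002 0.1257 0.028 ] rows 3.2 | rotvec [0. 0. 0.] rows 0.0
```

```bash
H="python3 -m handwheel"; $H '[[0.014,0.0113,0,0,0,0,0],[0.028,0.0225,0,0,0,0,0],[0.028,0.0225,0,0,0,0,0],[0.028,0.0225,0,0,0,0,0],[0.028,0.0225,0,0,0,0,0],[0.028,0.0225,0,0,0,0,0],[0.028,0.0225,0,0,0,0,0],[0.028,0.0225,0,0,0,0,0]]' >/dev/null
$H '[[0.028,0.0225,0,0,0,0,0],[0.028,0.0225,0,0,0,0,0],[0.028,0.0225,0,0,0,0,0],[0.028,0.0225,0,0,0,0,0],[0.028,0.0225,0,0,0,0,0],[0.028,0.0225,0,0,0,0,0],[0.012,0.0101,0,0,0,0,0],[0,0,0,0,0,-2.5,0]]' >/dev/null
$H '[[0,0,0,0,0,0,0],[0,0,0,0,0,0,0],[0,0,0,0,0,0,0],[0,0,0,0,0,0,0]]'
python3 prong.py 440 340; python3 plan.py 360 243 318 140.4 440 340 318 140.4
```

```text
time: 21.42
tool_pos: [360.9, 241.7, 344.0]
tcp_rot: [180.0, -0.1, 140.2]
ft_force: [-0.3, -0.3, -3.0]
finger_gap: 7.7
grip_force: 58.9
prong y -25.3 slope -0.2 tip x -39.2 top z 274.4 n 1021
prong y 25.8 slope -0.5 tip x -39.4 top z 274.6 n 1096
bar tool: n 2148 x [-37.7  50.5] y 0.3 top z -1.2
bar yaw err -0.0 tcp rack [-126.2   -1.8] [360.9 241.7 344. ] [ 1.800e+02 -1.000e-01  1.402e+02]
now [361.  241.7 344.3] [ 1.800e+02 -1.000e-01  1.402e+02] F [-0.9 -0.8 -3.2] gap 7.7 t 21.5
shift [0.0016 0.0003 0.0263] rows 0.7 | rotvec [ 0.04 -0.13 -0.16] rows 0.0
shift [0.0002 0.1257 0.    ] rows 3.1 | rotvec [0. 0. 0.] rows 0.0
```

```bash
H="python3 -m handwheel"; $H '[[0.0012,0,0.02,0,0,0,0],[0,0,0.0125,0,0,0,0],[0,0.02,0,0,0,-0.2,0],[0,0.025,0,0,0,0,0],[0,0.025,0,0,0,0,0],[0,0.025,0,0,0,0,0],[0,0.02,0,0,0,0,0],[0,0.013,0,0,0,0,0]]' >/dev/null
$H '[[0,0,0,0,0,0,0],[0,0,0,0,0,0,0],[0,0,0,0,0,0,0]]'; python3 prong.py 440 340
```

```text
time: 22.38
tool_pos: [441.0, 341.3, 311.8]
tcp_rot: [-180.0, -0.1, 140.5]
ft_force: [-0.6, 0.4, -2.2]
finger_gap: 7.4
grip_force: 58.9
prong y -24.0 slope -0.8 tip x -37.0 top z 273.7 n 257
prong y 26.1 slope -0.1 tip x -38.1 top z 274.6 n 1382
bar tool: n 2140 x [-37.6  50.5] y 0.0 top z -1.2
bar yaw err -0.0 tcp rack [1.6 0. ] [441.  341.3 311.8] [-1.800e+02 -1.000e-01  1.405e+02]
```

```bash
H="python3 -m handwheel"; $H '[[0,0,0.01,0,0,0,0],[0,0,0.01,0,0,0,0],[0,0,0.006,0,0,0,0],[0,0,0.003,0,0,0,0],[0,0,0,0,0,0,0],[0,0,0,0,0,0,0]]'
$H '[[0,0,0,0,0,0,0.015],[0,0,0,0,0,0,0.03],[0,0,0,0,0,0,0.03],[0,0,0,0,0,0,0.03]]' >/dev/null
$H '[[0,0,-0.015,0,0,0,0.03],[0,0,-0.025,0,0,0,0.03],[0,0,-0.035,0,0,0,0.03],[0,0,-0.035,0,0,0,0.03],[0,0,0,0,0,0,0.05]]'
python3 - <<'E'
from h import *
for n in("top","side"):
    K,T=cam(n); im,D=r.snapshot(n); np.savez(f"{n}3",im=im,D=D,K=K,T=T); cv2.imwrite(f"pics/{n}3.png",im)
E
python3 meas.py 3 | grep -E "handle|red"; python3 plan.py 549 -259 255 122.3
```

```text
time: 22.93
tool_pos: [441.1, 341.9, 283.1]
tcp_rot: [180.0, -0.1, 140.6]
ft_force: [-0.6, -0.3, -1.4]
finger_gap: 7.7
grip_force: 59.3
time: 23.68
tool_pos: [442.9, 342.8, 402.2]
tcp_rot: [179.3, 0.1, 140.6]
ft_force: [0.7, 0.3, 1.7]
finger_gap: 40.5
grip_force: 0.0
top red 163 [213. 133.] cloud med [779.  -8. 100.] lid90 [782.  -8.]
top red 59 [254. 199.] cloud med [ 530. -160.   43.] lid90 [ 517. -158.]
top red 42 [230. 178.] cloud med [614. -60.  44.] lid90 [599. -67.]
top red 35 [278. 185.] cloud med [ 567. -249.   90.] lid90 [ 566. -250.]
top red 83 [283. 192.] cloud med [ 539. -266.   91.] lid90 [ 541. -265.]
top red 56 [237. 231.] cloud med [401. -83.  44.] lid90 [397. -91.]
side red 112 [253. 182.] cloud med [ 555. -260.   90.] lid90 [ 555. -259.]
side red 46 [244. 194.] cloud med [ 584. -239.   47.] lid90 [ 579. -188.]
side red 588 [246. 228.] cloud med [ 564. -108.   29.] lid90 [557. -25.]
side red 172 [177. 226.] cloud med [780.  -5.  99.] lid90 [782. -13.]
top handle 82 [ 255.8 -318.5] size [10. 99.] dir -88.6 z 154.0
top handle 76 [ 547.2 -262.3] size [10. 98.] dir -57.9 z 153.0
side handle 46 [ 259.9 -298.5] size [10. 75.] dir -89.1 z 152.0
side handle 70 [ 548.8 -257.3] size [15. 98.] dir -57.2 z 152.0
now [442.2 342.3 395.9] [179.7  -0.  140.6] F [ 0.7 -0.4 -0.4] gap 49.9 t 23.8
shift [-0.4646 -0.3973  0.1383] rows 15.7 | rotvec [ 0.32 -0.09 18.26] rows 2.6
```

View pics/side3.png

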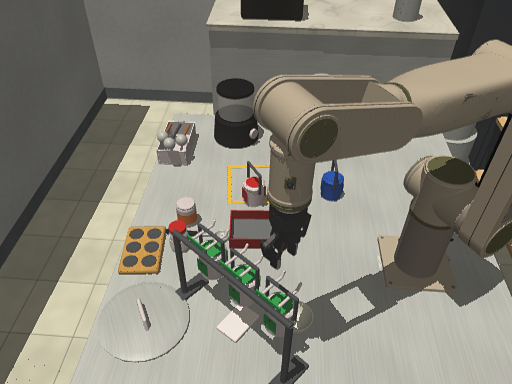

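The side view shows all three greens hung at (208,262), (240,283) and (275,312). The tray has shifted, so I'll remeasure it after the next move to the red one.

```bash
H="python3 -m handwheel"; $H '[[-0.029,-0.0248,0.0087,0,0,0,0.05],[-0.029,-0.0248,0.0087,0,0,0,0.05],[-0.029,-0.0248,0.0087,0,0,0,0.05],[-0.029,-0.0248,0.0087,0,0,0,0.05],[-0.029,-0.0248,0.0087,0,0,0,0.05],[-0.029,-0.0248,0.0087,0,0,0,0.05],[-0.029,-0.0248,0.0087,0,0,0,0.05],[-0.029,-0.0248,0.0087,0,0,0,0.05]]' >/dev/null
$H '[[-0.029,-0.0248,0.0087,0,0,0,0.05],[-0.029,-0.0248,0.0087,0,0,0,0.05],[-0.029,-0.0248,0.0087,0,0,0,0.05],[-0.029,-0.0248,0.0087,0,0,0,0.05],[-0.029,-0.0248,0.0087,0,0,0,0.05],[-0.029,-0.0248,0.0087,0,0,0,0.05],[-0.029,-0.0248,0.0087,0,0,0,0.05],[-0.029,-0.0248,0.0087,0,0,0,0.05]]' >/dev/null
$H '[[0,0,0,0,0,6.1,0.05],[0,0,0,0,0,6.1,0.05],[0,0,0,0,0,6.1,0.05],[0,0,0,0,0,0,0.05],[0,0,0,0,0,0,0.05],[0,0,0,0,0,0,0.05]]' >/dev/null
cat > tray.py <<'E'
from meas import *
import sys
Q=[]
for n in("top","side"):
    K,T=cam(n); im,D=r.snapshot(n); np.savez(n+sys.argv[1],im=im,D=D,K=K,T=T); P=cloud(K,T,D)
    h=cv2.cvtColor(im,cv2.COLOR_BGR2HSV); tm=(h[...,1]>100)&((h[...,0]<8)|(h[...,0]>172))
    t=P[tm&(D>0)&(P[...,2]>38)&(P[...,2]<50)&(P[...,0]<680)&(P[...,0]>300)&(P[...,1]>-480)&(P[...,1]<80)&(np.hypot(P[...,0]-float(sys.argv[2]),P[...,1]-float(sys.argv[3]))<150)]
    print(n,len(t),cv2.minAreaRect(t[:,:2].astype(np.float32))); Q.append(t)
    cv2.imwrite(f"pics/{n}{sys.argv[1]}.png",im)
t=np.vstack(Q)[:,:2].astype(np.float32); print("both",cv2.minAreaRect(t))
E
python3 tray.py 4 505 -80; python3 wh.py 549 -259;python3 plan.py 549 -259 154 122.3
```

```text
top 93 ((515.5121459960938, -93.26297760009766), (205.21034240722656, 140.09976196289062), 3.9410805702209473)
side 341 ((510.63616943359375, -91.19189453125), (219.9764862060547, 148.27734375), 4.054432392120361)
both ((510.63616943359375, -91.19189453125), (219.9764862060547, 148.27734375), 4.054432392120361)
handle 1289 ((549.9061889648438, -260.6761169433594), (9.686306953430176, 99.21817016601562), 32.258995056152344) -57.843372
now [ 547.5 -258.8  252.6] [ 1.800e+02 -1.000e-01  1.224e+02] F [-0.4 -0.6  0.5] gap 49.8 t 25.8
shift [-0.0012  0.0011  0.0986] rows 2.5 | rotvec [ 0.02 -0.14  0.08] rows 0.0
```

```bash
H="python3 -m handwheel"; $H '[[-0.0028,0.0012,0.02,0,0,0,0.05],[0,0,0.04,0,0,0,0.05],[0,0,0.028,0,0,0,0.05],[0,0,0.01,0,0,0,0.05],[0,0,0,0,0,0,0.05],[0,0,0,0,0,0,0.0],[0,0,0,0,0,0,0.0],[0,0,0,0,0,0,0.0]]' 60
$H '[[0,0,0,0,0,0,0.0],[0,0,0,0,0,0,0.0],[0,0,-0.03,0,0,0,0.0],[0,0,-0.038,0,0,0,0],[0,0,-0.03,0,0,0,0],[0,0,0,0,0,0,0],[0,0,0,0,0,0,0],[0,0,0,0,0,0,0]]'
python3 plan.py 464 -75 252 184
```

```text
time: 26.43
tool_pos: [551.5, -261.4, 157.7]
tcp_rot: [179.9, 0.1, 122.3]
ft_force: [-0.1, 0.4, 0.0]
finger_gap: 14.4
grip_force: 0.0
time: 27.1
tool_pos: [549.9, -260.7, 252.4]
tcp_rot: [180.0, -0.1, 122.3]
ft_force: [0.6, 0.6, -2.9]
finger_gap: 7.5
grip_force: 59.2
now [ 549.9 -260.7  252.4] [ 1.800e+02 -1.000e-01  1.223e+02] F [ 0.6  0.6 -2.9] gap 7.5 t 27.1
shift [0.2029 0.0265 0.0009] rows 5.1 | rotvec [  0.1   -0.12 -61.74] rows 8.8
```

```bash
H="python3 -m handwheel"; $H '[[0.0143,0.0019,0,0,0,0,0],[0.0286,0.0037,0,0,0,0,0],[0.0286,0.0037,0,0,0,0,0],[0.0286,0.0037,0,0,0,0,0],[0.0286,0.0037,0,0,0,0,0],[0.0286,0.0037,0,0,0,0,0],[0.0286,0.0037,0,0,0,0,0],[0.017,0.0024,0,0,0,0,0]]' >/dev/null
$H '[[0,0,0,0,0,-6.2,0],[0,0,0,0,0,-6.2,0],[0,0,0,0,0,-6.2,0],[0,0,0,0,0,-6.2,0],[0,0,0,0,0,-6.2,0],[0,0,0,0,0,-6.2,0],[0,0,0,0,0,-6.2,0],[0,0,0,0,0,-6.2,0]]' >/dev/null
$H '[[0,0,0,0,0,-6.2,0],[0,0,0,0,0,-6.0,0],[0,0,0,0,0,0,0],[0,0,0,0,0,0,0],[0,0,0,0,0,0,0],[0,0,0,0,0,0,0]]' >/dev/null
python3 - <<'E'
from h import *
from meas import masks
K,T=cam("wrist"); im,D=r.snapshot("wrist"); P=cloud(K,T,D); cv2.imwrite("pics/w5.png",im); s=r.sense()
Q=(P-s["tool_pos"]); m=(D>0)&(abs(Q[...,2])<8)&(np.hypot(Q[...,0],Q[...,1])<60)&(np.hypot(Q[...,0],Q[...,1])>18); print("bar top rel",np.median(Q[m],0))
h=cv2.cvtColor(im,cv2.COLOR_BGR2HSV); t=P[(h[...,1]>100)&((h[...,0]<8)|(h[...,0]>172))&(D>0)&(P[...,2]>38)&(P[...,2]<52)][:,:2].astype(np.float32); print(cv2.minAreaRect(t),len(t))
E
python3 tray.py 5 505 -80; python3 plan.py 464 -75 157 184
```

```text
bar top rel [-26.2499396   -0.67478335  -2.17943315]
((499.43072509765625, -93.09765625), (198.92979431152344, 139.7706298828125), 4.112066745758057) 1233
top 84 ((492.55963134765625, -94.61979675292969), (191.58456420898438, 139.5304412841797), 3.9084136486053467)
side 280 ((511.20245361328125, -90.81627655029297), (220.13572692871094, 147.7649383544922), 2.9669015407562256)
both ((508.55389404296875, -90.95353698730469), (225.44000244140625, 147.7649383544922), 2.9669015407562256)
now [464.1 -75.1 253.1] [ 1.799e+02 -1.000e-01 -1.760e+02] F [-0.  -0.  -2.1] gap 7.9 t 29.1
shift [ 0.     -0.0002  0.0961] rows 2.4 | rotvec [ 0.14 -0.05 -0.01] rows 0.0
```

View pics/w5.png

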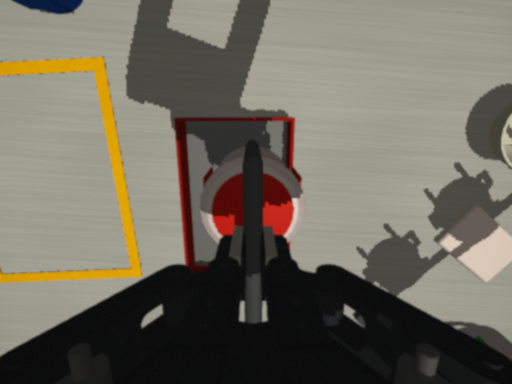

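```bash
H="python3 -m handwheel"; $H '[[0,-0.003,0.02,0,0,0,0],[0,0,0.03,0,0,0,0],[0,0,0.025,0,0,0,0],[0,0,0.009,0,0,0,0],[0,0,0.004,0,0,0,0],[0,0,0,0,0,0,0],[0,0,0,0,0,0,0]]'
$H '[[0,0,0.002,0,0,0,0],[0,0,0,0,0,0,0]]'
$H '[[0,0,0.002,0,0,0,0],[0,0,0,0,0,0,0]]'
```

```text
time: 29.67
tool_pos: [465.1, -78.0, 166.7]
tcp_rot: [179.9, 0.1, -175.9]
ft_force: [0.6, 0.0, -2.1]
finger_gap: 7.4
grip_force: 59.0
time: 29.83
tool_pos: [465.2, -78.1, 164.5]
tcp_rot: [179.9, 0.1, -175.9]
ft_force: [-0.4, 0.7, -2.6]
finger_gap: 7.4
grip_force: 59.0
time: 30.0
tool_pos: [464.7, -78.0, 161.7]
tcp_rot: [179.9, 0.0, -175.9]
ft_force: [0.5, -0.3, -1.0]
finger_gap: 7.3
grip_force: 59.5
```

```bash
H="python3 -m handwheel"; $H '[[0,0,0.0015,0,0,0,0],[0,0,0,0,0,0,0]]'
$H '[[0,0,0.0015,0,0,0,0],[0,0,0,0,0,0,0]]'
```

```text
time: 30.17
tool_pos: [465.4, -78.5, 161.5]
tcp_rot: [180.0, 0.1, -175.9]
ft_force: [-1.9, -1.9, 7.5]
finger_gap: 7.4
grip_force: 60.2
time: 30.33
tool_pos: [466.1, -78.7, 161.6]
tcp_rot: [180.0, 0.2, -175.9]
ft_force: [-4.1, -0.7, 16.4]
finger_gap: 7.5
grip_force: 61.2
```

```bash
H="python3 -m handwheel"; $H '[[0,0,-0.002,0,0,0,0],[0,0,0,0,0,0,0],[0,0,0,0,0,0,0.015],[0,0,0,0,0,0,0.03],[0,0,0,0,0,0,0.03],[0,0,0,0,0,0,0.03]]'
$H '[[0,0,-0.015,0,0,0,0.03],[0,0,-0.025,0,0,0,0.03],[0,0,-0.035,0,0,0,0.03],[0,0,-0.035,0,0,0,0.03],[0,-0.03,0,0,0,0,0.03],[0,-0.04,0,0,0,0,0.03],[0,-0.04,0,0,0,0,0.03],[0,-0.04,0,0,0,0,0.03]]' >/dev/null
$H '[[0,-0.04,0,0,0,0,0.03],[0,0,0,0,0,0,0.03],[0,0,0,0,0,0,0.03]]'
python3 tray.py 6 508 -93; python3 meas.py 6 | grep handle
python3 - <<'E'
from h import *
K,T=cam("wrist"); im,D=r.snapshot("wrist"); P=cloud(K,T,D); cv2.imwrite("pics/w6.png",im)
h=cv2.cvtColor(im,cv2.COLOR_BGR2HSV); t=P[(h[...,1]>100)&((h[...,0]<8)|(h[...,0]>172))&(D>0)&(P[...,2]>38)&(P[...,2]<52)][:,:2].astype(np.float32); print("wrist tray",cv2.minAreaRect(t),len(t))
y=(h[...,0]>18)&(h[...,0]<32)&(h[...,1]>140); w=P[y&(D>0)&(abs(P[...,2])<12)][:,:2].astype(np.float32); print("wrist outline",cv2.minAreaRect(w))
for n in("top","side"):
    z=np.load(n+"6.npz"); im=z["im"]; P=cloud(z["K"],z["T"],z["D"]); h=cv2.cvtColor(im,cv2.COLOR_BGR2HSV)
    y=(h[...,0]>18)&(h[...,0]<32)&(h[...,1]>140)&(h[...,2]>110)&(z["D"]>0)&(abs(P[...,2])<10)&(P[...,0]>300)&(P[...,0]<720)&(P[...,1]<-150)&(P[...,1]>-520); w=P[y][:,:2].astype(np.float32); print(n,"outline",cv2.minAreaRect(w),len(w))
E
```

```text
time: 30.83
tool_pos: [464.0, -77.7, 159.8]
tcp_rot: [179.8, -0.1, -175.9]
ft_force: [-0.0, -0.5, -0.1]
finger_gap: 30.1
grip_force: 0.0
time: 31.75
tool_pos: [477.2, -269.4, 268.7]
tcp_rot: [179.8, -0.1, -176.1]
ft_force: [0.1, 0.0, 0.4]
finger_gap: 30.0
grip_force: 0.0
top 131 ((507.4984436035156, -93.62825012207031), (220.46826171875, 139.7962646484375), 4.0356245040893555)
side 314 ((510.7422180175781, -91.57645416259766), (219.92955017089844, 150.446533203125), 3.953007459640503)
both ((508.88092041015625, -91.705078125), (223.6609649658203, 150.446533203125), 3.953007459640503)
top handle 84 [ 255.8 -318.5] size [10. 98.] dir -88.7 z 154.0
top handle 68 [461.5 -79.3] size [98. 10.] dir 3.9 z 156.0
side handle 61 [ 260.  -315.1] size [  9. 103.] dir -87.9 z 152.0
side handle 112 [464.6 -75.6] size [98. 13.] dir 4.2 z 154.0
wrist tray ((510.4111022949219, -92.54386138916016), (220.1894989013672, 141.4513397216797), 4.147519111633301) 1936
wrist outline ((507.57440185546875, -365.08978271484375), (310.9181213378906, 230.83164978027344), 6.564522743225098)
top outline ((505.14691162109375, -364.9893798828125), (310.44464111328125, 229.3323516845703), 7.004798412322998) 381
side outline ((508.8136291503906, -369.463623046875), (309.613037109375, 244.5773468017578), 6.259485721588135) 565
```

View pics/top6.png

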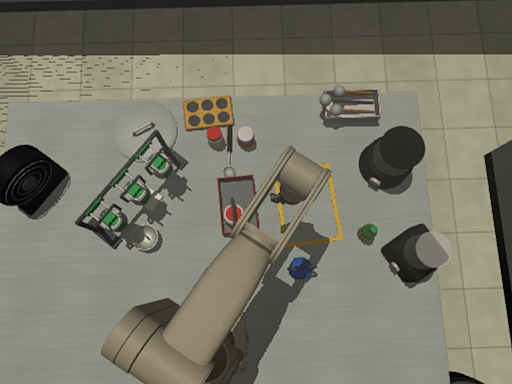

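Top view: three canisters are on the hooks, the red one stands in the tray at (233,212), and the outline is clear. Next I straddle the tray's -y wall loosely, so it can't be lifted, and pull it in.

```bash
python3 plan.py 501.2 -161.6 120 184.1 501.2 -161.6 42 184.1
```

```text
now [ 477.8 -266.7  269.5] [ 1.798e+02 -1.000e-01 -1.759e+02] F [ 0.5  0.1 -0. ] gap 30.1 t 31.9
shift [-0.031   0.1027  0.1498] rows 4.6 | rotvec [ 0.18 -0.06 -0.01] rows 0.0
shift [ 0.    -0.     0.078] rows 1.9 | rotvec [0. 0. 0.] rows 0.0
```

```bash
H="python3 -m handwheel"; $H '[[-0.0062,0.0205,0.03,0,0,0,0.03],[-0.0062,0.0205,0.03,0,0,0,0.03],[-0.0062,0.0205,0.03,0,0,0,0.03],[-0.0062,0.0205,0.03,0,0,0,0.03],[-0.0062,0.0207,0.03,0,0,0,0.03],[0,0,0,0,0,0,0.03],[0,0,0,0,0,0,0.03],[0,0,0,0,0,0,0.03]]'
python3 - <<'E'
from h import *
from scipy.spatial.transform import Rotation as R
s=r.sense();K,T=cam("wrist"); im,D=r.snapshot("wrist"); P=cloud(K,T,D); cv2.imwrite("pics/w7.png",im)
L=R.from_euler("xyz",s["tcp_rot"],degrees=True).inv().apply((P-s["tool_pos"]).reshape(-1,3)).reshape(P.shape)
h=cv2.cvtColor(im,cv2.COLOR_BGR2HSV); m=(h[...,1]>100)&((h[...,0]<8)|(h[...,0]>172))&(D>0)&(P[...,2]>42)&(P[...,2]<50)&(abs(L[...,1])<15)&(abs(L[...,0])<100)
q=L[m]; k=np.polyfit(q[:,0],q[:,1],1); print("wall in tool y: %.1f slope %.1f n %d"%(k[1],np.degrees(k[0]),len(q)),q[:,0].min(),q[:,0].max(),"z",np.median(P[...,2][m]),s["tool_pos"])
E
```

```text
time: 32.57
tool_pos: [502.0, -162.2, 121.2]
tcp_rot: [179.9, 0.0, -175.8]
ft_force: [-0.5, -0.3, 0.7]
finger_gap: 30.1
grip_force: 0.0
wall in tool y: 1.4 slope 1.2 n 1317 -99.55596824645835 96.6514978430255 z 46.30692553962794 [ 501.97726248 -162.20325728  121.20476139]
```

View pics/w7.png

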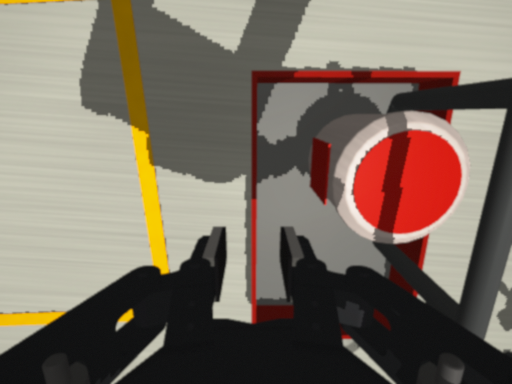

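The wrist view shows the tray's -y wall (column 254) midway between the fingers (225 and 285). Descending.

```bash
H="python3 -m handwheel"; $H '[[0,0.0012,0.02,0,0,0,0.03],[0,0,0.03,0,0,0,0.03],[0,0,0.02,0,0,0,0.03],[0,0,0.009,0,0,0,0.03],[0,0,0,0,0,0,0.03],[0,0,0,0,0,0,0.012],[0,0,0,0,0,0,0.012],[0,0,0,0,0,0,0.012]]' 20
$H '[[0,-0.004,0,0,0,0,0.012],[0,-0.008,0,0,0,0,0.012],[0,-0.008,0,0,0,0,0.012],[0,-0.008,0,0,0,0,0.012],[0,-0.008,0,0,0,0,0.012],[0,-0.008,0,0,0,0,0.012],[0,-0.008,0,0,0,0,0.012],[0,-0.008,0,0,0,0,0.012]]'
python3 plan.py 500 -430 45 186.6
```

```text
time: 33.28
tool_pos: [502.6, -162.0, 43.0]
tcp_rot: [179.9, 0.1, -176.0]
ft_force: [0.8, 0.3, -0.2]
finger_gap: 12.3
grip_force: 0.0
time: 33.95
tool_pos: [506.1, -220.8, 41.8]
tcp_rot: [179.8, 0.0, -175.9]
ft_force: [0.4, 6.2, 3.8]
finger_gap: 11.9
grip_force: 3.2
now [ 506.1 -220.8   41.8] [ 179.8    0.  -175.9] F [0.4 6.2 3.8] gap 11.9 t 34.0
shift [ 0.0209 -0.2082 -0.0039] rows 5.2 | rotvec [ 0.2   0.02 -2.52] rows 0.4
```

```bash
H="python3 -m handwheel"; $H '[[0.0009,-0.009,0,0,0,-0.1,0.012],[0.0009,-0.009,0,0,0,-0.1,0.012],[0.0009,-0.009,0,0,0,-0.1,0.012],[0.0009,-0.009,0,0,0,-0.1,0.012],[0.0009,-0.009,0,0,0,-0.1,0.012],[0.0009,-0.009,0,0,0,-0.1,0.012],[0.0009,-0.009,0,0,0,-0.1,0.012],[0.0009,-0.009,0,0,0,-0.1,0.012]]'
$H '[[0.0009,-0.009,0,0,0,-0.1,0.012],[0.0009,-0.009,0,0,0,-0.1,0.012],[0.0009,-0.009,0,0,0,-0.1,0.012],[0.0009,-0.009,0,0,0,-0.1,0.012],[0.0009,-0.009,0,0,0,-0.1,0.012],[0.0009,-0.009,0,0,0,-0.1,0.012],[0.0009,-0.009,0,0,0,-0.1,0.012],[0.0009,-0.009,0,0,0,-0.1,0.012]]'
$H '[[0.0009,-0.009,0,0,0,-0.1,0.012],[0.0009,-0.009,0,0,0,-0.1,0.012],[0.0009,-0.009,0,0,0,-0.1,0.012],[0.0009,-0.009,0,0,0,-0.1,0.012],[0.0009,-0.009,0,0,0,-0.1,0.012],[0.0009,-0.006,0,0,0,-0.1,0.012],[0,0,0,0,0,0,0.012],[0,0,0,0,0,0,0.012]]'
python3 tray.py 7 507 -355; python3 plan.py 501 -437 42 186.6
```

```text
time: 34.62
tool_pos: [504.5, -293.3, 41.7]
tcp_rot: [179.8, 0.0, -175.1]
ft_force: [0.5, 5.9, 5.7]
finger_gap: 12.1
grip_force: 3.3
time: 35.28
tool_pos: [503.7, -365.6, 41.5]
tcp_rot: [179.8, 0.0, -174.3]
ft_force: [0.1, 5.7, 4.7]
finger_gap: 12.1
grip_force: 3.3
time: 35.95
tool_pos: [503.0, -417.7, 40.7]
tcp_rot: [179.9, -0.0, -173.8]
ft_force: [-0.1, -0.4, -0.7]
finger_gap: 11.7
grip_force: 0.0
top 62 ((527.9271850585938, -342.23980712890625), (175.6448974609375, 137.3233184814453), 5.773848056793213)
side 245 ((507.07855224609375, -341.68682861328125), (218.4219970703125, 149.5828094482422), 5.718391418457031)
both ((507.07855224609375, -341.68682861328125), (218.4219970703125, 149.5828094482422), 5.718391418457031)
now [ 502.9 -417.2   40.4] [ 179.9   -0.  -173.7] F [ 0.8  0.6 -0.1] gap 12.3 t 36.0
shift [ 0.0041 -0.0195 -0.0016] rows 0.5 | rotvec [ 0.12 -0.04 -0.34] rows 0.0
```

View pics/side7.png

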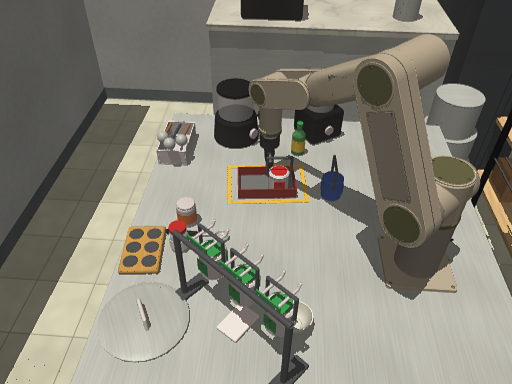

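The side view shows the tray nearly in the outline (265,182) with the red canister upright. It needs about 20 mm more, then release and verify.

```bash
H="python3 -m handwheel"; $H '[[0.001,-0.006,0,0,0,-0.1,0.012],[0.001,-0.007,0,0,0,-0.1,0.012],[0.001,-0.006,0,0,0,-0.1,0.012],[0,-0.0015,0,0,0,0,0.012],[0,0,0,0,0,0,0.02],[0,0,0,0,0,0,0.025],[0,0,0,0,0,0,0.025],[0,0,0,0,0,0,0.025]]'
$H '[[0,0,-0.02,0,0,0,0.025],[0,0,-0.03,0,0,0,0.025],[0,0,-0.035,0,0,0,0.025],[0,0,-0.04,0,0,0,0.025],[0,0,-0.04,0,0,0,0.025],[0,0,-0.04,0,0,0,0.025],[0,0,-0.02,0,0,0,0.025],[0,-0.03,0,0,0,0,0.025]]' >/dev/null
$H '[[0,-0.04,0,0,0,0,0.025],[0,-0.04,0,0,0,0,0.025],[0,-0.04,0,0,0,0,0.025],[0,0,0,0,0,0,0.025],[0,0,0,0,0,0,0.025]]'
python3 tray.py 8 507 -365
python3 meas.py 8 | grep handle
python3 - <<'E'
from h import *
K,T=cam("wrist"); im,D=r.snapshot("wrist"); P=cloud(K,T,D)
h=cv2.cvtColor(im,cv2.COLOR_BGR2HSV); t=P[(h[...,1]>100)&((h[...,0]<8)|(h[...,0]>172))&(D>0)&(P[...,2]>38)&(P[...,2]<52)][:,:2].astype(np.float32); print("wrist tray",cv2.minAreaRect(t),len(t))
y=(h[...,0]>18)&(h[...,0]<32)&(h[...,1]>140); w=P[y&(D>0)&(abs(P[...,2])<12)][:,:2].astype(np.float32); print("wrist outline",cv2.minAreaRect(w))
a=[cv2.imread(f"pics/{n}8.png") for n in("top","side")]
cv2.imwrite("pics/f8.png",cv2.hconcat([cv2.resize(a[0][100:320,60:380],(400,300)),cv2.resize(a[1][130:370,150:410],(400,300))]))
E
```

```text
time: 36.72
tool_pos: [502.3, -437.9, 40.4]
tcp_rot: [179.9, -0.0, -173.4]
ft_force: [-0.3, 0.1, -0.0]
finger_gap: 24.9
grip_force: 0.0
time: 37.8
tool_pos: [518.5, -589.1, 259.9]
tcp_rot: [179.6, -0.2, -173.6]
ft_force: [0.8, 0.6, -0.0]
finger_gap: 24.8
grip_force: 0.0
top 94 ((517.1107788085938, -363.13232421875), (194.42431640625, 138.69737243652344), 6.644536018371582)
side 236 ((508.0301513671875, -360.7251892089844), (220.2980194091797, 149.6039581298828), 5.73421573638916)
both ((508.0301513671875, -360.7251892089844), (220.2980194091797, 149.6039581298828), 5.73421573638916)
top handle 53 [ 468.1 -349.8] size [72. 11.] dir 6.0 z 156.0
side handle 60 [ 259.7 -315.6] size [ 10. 105.] dir -88.6 z 152.0
side handle 73 [ 459.5 -346.2] size [98. 14.] dir 5.6 z 154.0
wrist tray ((507.6927490234375, -365.72711181640625), (220.26666259765625, 140.34202575683594), 6.718084335327148) 2676
wrist outline ((506.79705810546875, -364.38427734375), (310.1845703125, 231.7383575439453), 6.720882415771484)
```

View pics/f8.png

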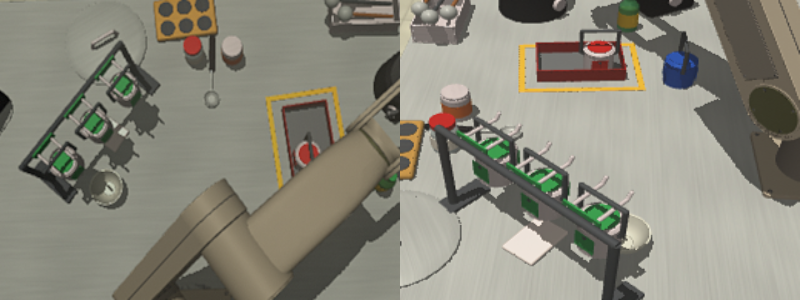

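The final picture shows the tray centred in the yellow outline at (580,62), off by about 1 mm and 0°. The red canister stands upright in it, and all three greens are on the hooks at (490,140), (540,175) and (600,215). The arm is touching nothing, so I'm handing in.

```bash
python3 -c "
from bench import r
print(r.hand_in())"
```

```text
the job is handed in; nothing more can be done
None
```

The job is handed in: all three green canisters hang one to a hook, the one red canister present stands upright in the tray, and the tray lies centred and aligned inside the yellow outline; the hand-in gave no verdict.

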